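# Returned nougat bar through the spring flap

## Robot

A 6-joint arm with a two-finger parallel gripper is mounted at the origin on a cart in front of the work surface, level with it; the furniture and walls round the work are solid. World frame = base frame: x ahead of the robot, y to its left, z up, the work surface at z = 0. Lengths are in m, angles in degrees, forces in N, time in s.
With the tool pointing down it reaches from about 0.4 to 0.825 m from the base axis. Payload 7 kg.
Tool frame: the origin (TCP) lies at the very end of the fingers, on their centre line; the grasp point (between the pads) lies 19 mm behind it; x points along the fingers, y is the direction in which the jaws open and shut, and the axes are right-handed (so a half turn about x gives the same grasp; the last joint's range is limited). The gripper opens to 88 mm and grips with 3 to 60 N. Pads are 19 mm wide; open, the fingers measure 130 mm over their backs; the gripper's body (78 mm by 193 mm) begins 47 mm behind the grasp point.
Start: joints at [-48.524, 20.546, 0.682, 0, -70.136, -16.507], TCP at [0.285, -0.612, 0.206] pointing down, gripper open.
Joint ranges: [-176.03, 176.03], [-82.01, 121.73], [-58.28, 71.71], [-173.87, 95.51], [-174.79, -0.11], [-173.66, 173.66]. Speed limits (degrees/s): [136.94, 136.94, 172.46, 180, 180, 180].

## Interface

Orientations are given as [roll, pitch, yaw] about the fixed x, y, z axes, in that order (R = Rz(yaw) Ry(pitch) Rx(roll)).
In Python, from plant import * gives the robot as it stands. The module is installed in compiled form; this text tells all that it offers.
- The arm moves only by the shell command python3 -m creep 'ROWS' [FORCE]. ROWS is a JSON object of lists of equal length, an entry for each row: "jaw": the closure, from -1 (fully open) to 1 (shut); "translation": the shift along the tool's x, y, z in m, a list of three; "roll": the turn about the tool's x in rad. A call has exactly 10 rows; each row shifts and turns the commanded pose from where the row before left it, along the tool's axes as they then stand; what a row does not reach is not made up. A row lasts 1/10 s, in which the tool goes at most 50 mm and 8.59 degrees, less where a joint would pass 70% of its speed; a pose out of reach is approached as far as the arm can. A call with a gripper value outside its range is refused whole. The fingers move at their own pace and stop on an object; FORCE is the grip in N (left out, the last holds). Time passes only in rows, so rows that do not move let the fingers close, or fill a call up. It gives the time, the measured TCP pose, the force and the opening at its end, in the units of the state.
- get_state(): the state, without advancing time (a new reading comes with each control period).
- capture(name): name is "side" or "top"; returns a dict with "image" (480x640x3 uint8, red, green, blue), "fovy" (degrees; the focal length in pixels is half the picture's height over the tangent of half this angle, whatever the lens; pixels are square), "cx", "cy" (the principal point, pixels), "D" ([k1, k2, p1, p2, k3] as OpenCV has them; the pictures are not rectified), "pose" (4x4, takes a point from camera to world coordinates). Camera axes: x right, y up, looking along -z (the intrinsics and any distortion apply to the point x, -y, -z); pixel columns grow to the right and rows downward; lengths in m; the calibration is good to about 2 mm. A picture is of the moment at which its call begins. There is no depth.
- close_job(): hands the job in, once; it reports no verdict.
The state is a dict: "time_s": time; "joints": joint angles; "qd": joint speeds; "joint_torque": joint torques, N m; "tcp_pos": TCP position; "eef_rot": TCP orientation; "contact_force": force on the tool from outside, world axes, zero at the start; "moment": the same for the moment, N m; "gripper_width": finger opening in m.
Only numpy, scipy, OpenCV 4.12 (cv2) and the standard library are available. Lean on these libraries where they do the work, as an engineer would, in place of code of your own. Each camera call takes 0.05 s, during which the arm holds its last target.

## Task

A returned nougat bar lies on the ledge of the wooden returns box. Press the steel push bar down with one finger to hold the self-closing flap open, and with the other finger push the nougat along the ledge so that it drops through the open flap into the box; then let the flap close. Do not pick the nougat up or push it onto the closed flap, and leave the tin, jar and ribbon spool beside the box where they are.

Things in the scene. Friction and masses are not known exactly. Their poses are not given: they have to be found in the camera images.
- returns_box: Wooden returns box, fixed, 280 x 115 mm, its ledge 145 mm above the counter. Origin on the counter under the middle of the ledge's far edge; x along the ledge away from the robot (the way the nougat is pushed), y to the left, z up. It covers x -155 to 125 mm, y -30 to 85 mm. Near half (x below 0): ledge and lowered deck; far half (x 0 to 118): the flap's opening. Hollow throughout, floor at z = 8 mm.
- ledge_edge (a point): Middle of the ledge's far edge, at ledge height (z = 145 mm); axes as the box. Past this edge the nougat drops in if the flap is open. The ledge is a level lane, 36 mm wide (y -18 to 18) and 155 mm long (x -155 to 0), between guides 10 mm high (left guide y 18 to 24 mm, right guide y -18 to -30 mm).
- deck_mid (a point): Middle of the free lowered deck left of the ledge: x -155 to 0, y 24 to 79 mm in the box's frame, 27 mm lower than the ledge (z = 118 mm). The push bar hangs over it; a finger has room here to press the bar. Beyond it (x above 0, y 66 to 84 mm) the hinge posts rise 21 mm above the ledge.
- flap (a joint): Angle of the aluminium flap (rad): 0 = closed and level with the ledge, stop at 1.25. Its hinge runs along the box's x axis at y = 72 mm, z = 160 mm; its free edge (y = -18 mm) swings down into the box. From about 0.8 it is out of the nougat's way. A spring shuts it when it is let go; the nougat's weight does not open it.
- push_bar (a point): Point on the axis of the steel push bar, a round bar 12 mm thick, rigidly joined to the flap. It runs along the box's x axis, x -154 to 46 mm (this point: x = -70 mm). Flap closed: axis at y = 46 mm, z = 175 mm, its top 36 mm above the ledge. Pressed down 30 mm the flap stands at 1.05 rad; it moves under 5 mm sideways. It takes 4 to 8 N; a finger can slide along it while pressing.
- push_bar_end (a point): The push bar's near, rounded end (axis), x = -148 mm in the box's frame; it moves with the bar. One finger on the push bar and one in the middle of the lane are 46 mm apart, centre to centre; with both tips 5 to 10 mm above the ledge, the flap is open wide enough and the other finger stands behind the nougat.
- bar_mid (a point): Centre of the wrapped nougat bar, 100 x 28 mm and 20 mm high (solid 88 x 26 x 19 inside the wrapper's ends), about 55 g. It lies loose in the lane, its length along the lane (own y axis along the lane), this point 9.5 mm above the ledge.
- sweet_tin: Round sweet tin, 57 mm across, 60 mm high, standing right of the box; origin at the centre of its underside. A bystander.
- honey: Honey jar, 58 mm across, 90 mm high, standing left of the box; origin at the centre of its underside. A bystander.
- spool: Ribbon spool, 63 mm across, 22 mm high, lying left of the box; origin under it. A bystander.
- nougat: The same nougat bar; origin at the centre of its underside, its y axis along its length.

How it is judged:
By the outcome, as a careful person would: the job done as asked, in the order asked, and still so for the second after the job is handed in, with the robot touching nothing.
It also fails if it takes over 38 s, if anything falls off the work surface, if the arm or the gripper's body presses on something with over 40 N, if the wrist force passes 120 N, or if a joint passes its speed limit or range.

## Working session

There is one attempt and no reset: what is moved stays moved. The work goes in short steps, Python scripts to look and compute and a shell command to move; the robot and the scene stay as the last step left them, time stands still between calls to the robot, and variables do not carry over. Pictures are saved under pics/ and viewed, and the job is handed in when it is done.

```bash
mkdir -p pics; python3 - <<'E'
from plant import *
import cv2,numpy as np
s=get_state()
for k in s: print(k,s[k])
for n in("side","top"):
    c=capture(n); cv2.imwrite(f"pics/{n}0.png",c["image"][:,:,::-1]); print(n,c["fovy"],c["cx"],c["cy"],c["D"],np.round(c["pose"],4).tolist())
E
```

```text
time_s 0.0
joints [-4.85266447e+01  2.05897183e+01  6.33322683e-01 -2.03963180e-02
 -7.01375228e+01 -1.65062510e+01]
qd [-0.01604082  0.01275303  0.04403245 -0.05021514 -0.00035404  0.03851502]
joint_torque [-1.94136970e-03 -5.82721639e+01  2.93046427e+01  6.99693784e+00
  6.68291192e-03 -1.76779972e-04]
tcp_pos [ 0.2846509  -0.6114488   0.20533782]
eef_rot [ 94.96910633  89.90414361 119.92926497]
contact_force [-0.27305379  0.02192218 -0.84195489]
moment [ 0.0184253   0.01184905 -0.0009552 ]
gripper_width 0.0876150068574581
side 43.901437127590555 323.4151712571524 240.57645474575247 [-0.17369678  0.          0.          0.          0.        ] [[-0.8301, 0.3017, -0.469, 0.1488], [-0.5572, -0.4147, 0.7194, 0.7932], [0.0225, 0.8585, 0.5124, 0.6182], [0.0, 0.0, 0.0, 1.0]]
top 48.130869351981474 319.33411147037043 242.2760492750694 [-0.11867313  0.          0.          0.          0.        ] [[0.0303, 0.9784, -0.2045, 0.4132], [-0.9995, 0.0292, -0.0084, 0.1348], [-0.0023, 0.2046, 0.9788, 1.0041], [0.0, 0.0, 0.0, 1.0]]
```

View pics/side0.png

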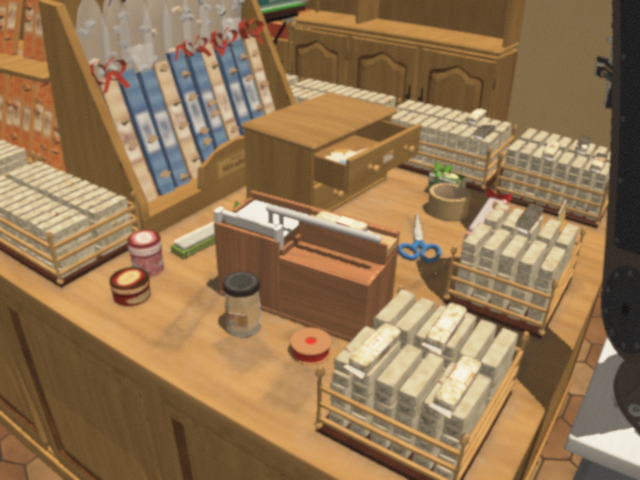

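View pics/top0.png

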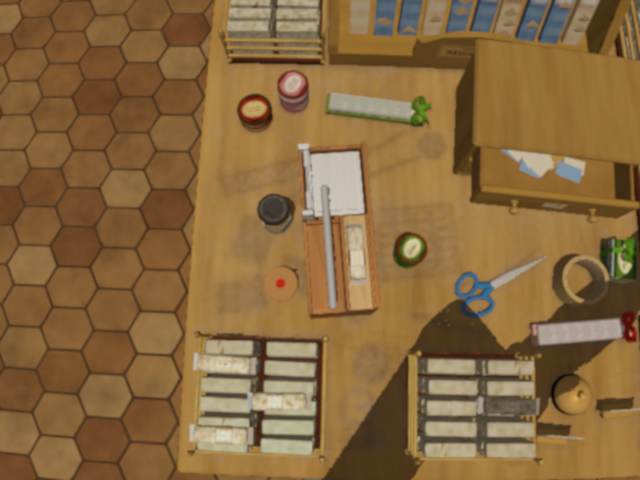

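The top view shows the box at columns 305–378, rows 145–315. The nougat is in the lane near (356,252) and the bar runs from (325,188) to (333,305). I'll zoom in to get corner points.

```bash
cat > h.py <<'E'
from plant import *
import cv2,numpy as np
def KD(c):
    f=240/np.tan(np.radians(c["fovy"]/2)); return np.array([[f,0,c["cx"]],[0,f,c["cy"]],[0,0,1.]]),np.array(c["D"],float)
F=np.diag([1.,-1,-1])
def ray(c,uv):
    K,D=KD(c); p=cv2.undistortPoints(np.array([[uv]],float),K,D)[0,0]
    P=np.array(c["pose"]); return P[:3,3],P[:3,:3]@F@np.array([p[0],p[1],1])
def onz(c,uv,z):
    o,d=ray(c,uv); return o+d*(z-o[2])/d[2]
def proj(c,X):
    P=np.array(c["pose"]); K,D=KD(c); R=(P[:3,:3]@F).T; t=-R@P[:3,3]
    return cv2.projectPoints(np.atleast_2d(X).astype(float),cv2.Rodrigues(R)[0],t,K,D)[0][:,0]
def crop(c,x0,y0,w,h,s,name):
    cv2.imwrite(name,cv2.resize(np.ascontiguousarray(c["image"][y0:y0+h,x0:x0+w,::-1]),None,fx=s,fy=s,interpolation=cv2.INTER_CUBIC))
E
python3 - <<'E'
from h import *
c=capture("top"); crop(c,285,135,110,100,6,"pics/t1.png"); crop(c,285,225,110,100,6,"pics/t2.png")
c=capture("side"); crop(c,200,180,210,160,3.8,"pics/s1.png")
E
```

```text
(no output)
```

View pics/t1.png

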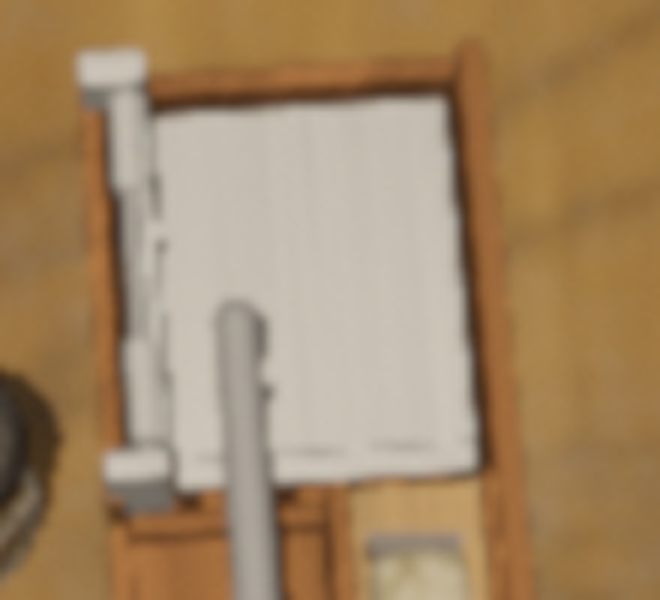

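View pics/t2.png

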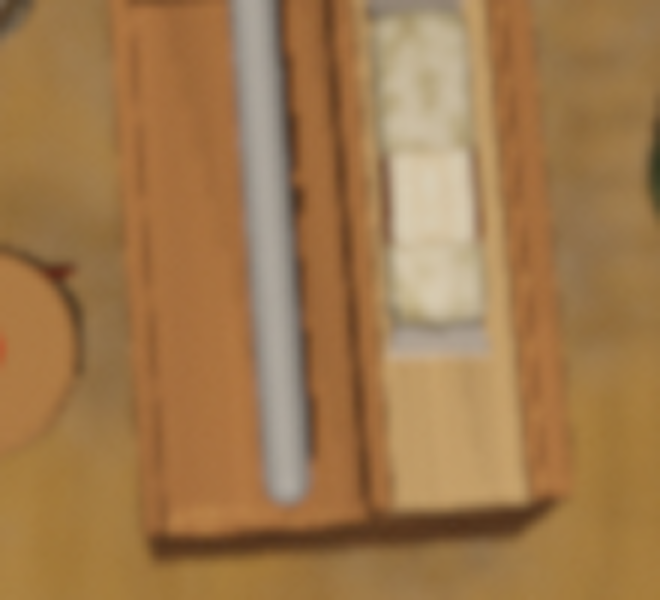

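View pics/s1.png

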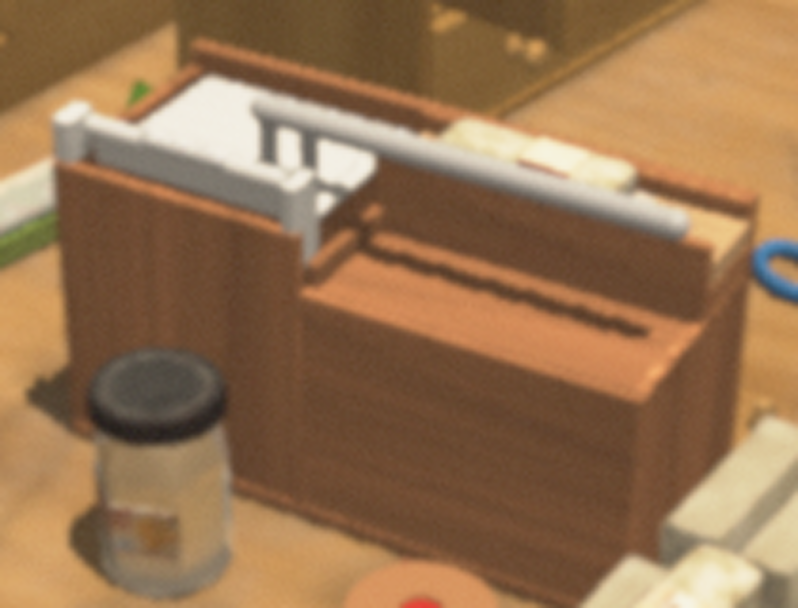

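```bash
cat >> h.py <<'E'
def fit(c,L):
    W=np.array([onz(c,uv,z)[:2] for uv,(x,y,z) in L]); B=np.array([p[1][:2] for p in L])
    wm,bm=W.mean(0),B.mean(0); w,b=W-wm,B-bm
    a=np.arctan2((b[:,0]*w[:,1]-b[:,1]*w[:,0]).sum(),(b*w).sum()); R=np.array([[np.cos(a),-np.sin(a)],[np.sin(a),np.cos(a)]])
    t=wm-R@bm; return a,R,t,((W-(B@R.T+t))*1000).round(1)
E
python3 - <<'E'
from h import *
c=capture("top")
def t1(x,y): return ((x+.5)/6-.5+285,(y+.5)/6-.5+135)
def t2(x,y): return ((x+.5)/6-.5+285,(y+.5)/6-.5+225)
def s1(x,y): return ((x+.5)/3.8-.5+200,(y+.5)/3.8-.5+180)
L=[(t2(568,497),(-.155,-.03,.155)),(t2(288,503),(-.154,.046,.176)),(t1(238,302),(.046,.046,.176)),(t1(483,475),(0,-.018,.145)),(t1(483,42),(.125,-.03,.155)),(t2(152,540),(-.155,.085,.118)),(t2(530,500),(-.155,-.018,.145))]
a,R,t,r=fit(c,L); print(np.degrees(a),t,r.tolist())
s=capture("side")
# bar end triangulation & noug
for uv,p in [(s1(688,225),(-.154,.046,.176)),(s1(640,400),(-.155,.085,.118)),(s1(255,105),(.046,.046,.178)),(s1(757,200),(-.155,-.03,.155))]:
    w=onz(s,uv,p[2])[:2]; print("side res",((w-(R@p[:2]+t))*1000).round(1))
for q in [(425,10),(435,325),(420,-0),(440,355)]: 
    print("noug box frame",((onz(c,t2(*q),.164)[:2]-t)@R*1000).round(1))
print("noug t1 near",((onz(c,t1(415,540),.15)[:2]-t)@R*1000).round(1))
print(((onz(c,t2(440,355),.15)[:2]-t)@R*1000).round(1))
for n,(u,v),z in [("jar",(275,210),.09),("tin",(410,248),.06),("spool",(280,283),.022)]:
    w=onz(c,(u,v),z)[:2]; print(n,w,((w-t)@R*1000).round(0))
E
```

```text
5.676496332529872 [0.64001539 0.08702042] [[-0.4, 2.5], [0.7, 0.8], [-0.4, -0.5], [1.2, -1.1], [-0.9, 0.6], [-0.8, -2.1], [0.6, -0.4]]
side res [6.2 1.2]
side res [5.8 1.2]
side res [1. 5.]
side res [ 2.5 10.2]
noug box frame [-23.4   0.1]
noug box frame [-108.4    4.5]
noug box frame [-20.6   1.2]
noug box frame [-116.4    3.8]
noug t1 near [-17.1   1.5]
[-114.6    2.7]
jar [0.65986349 0.22251994] [ 33. 133.]
tin [ 0.60474342 -0.02018141] [ -46. -103.]
spool [0.53961318 0.21328638] [-87. 136.]
```

```bash
cat >> h.py <<'E'
from scipy.spatial.transform import Rotation as Ro
A=np.radians(5.68); RB=np.array([[np.cos(A),-np.sin(A),0],[np.sin(A),np.cos(A),0],[0,0,1]]); TB=np.array([.640,.087,0])
def st():
    s=get_state(); R=Ro.from_euler("xyz",s["eef_rot"],degrees=True).as_matrix(); p=np.array(s["tcp_pos"]); return s,R,p
def rep(goal=None):
    s,R,p=st(); print("t",s["time_s"],"tcp",p.round(4),"box mm",(RB.T@(p-TB)*1000).round(1),"f",np.round(s["contact_force"],1),"w",round(s["gripper_width"],4))
    yt=RB.T@R[:,1]; print("toolx",R[:,0].round(3),"tool y in box deg",np.degrees(np.arctan2(yt[1],yt[0])).round(2),"tilt box mrad",((RB.T@R[:,0])*1000).round(0))
    if goal is not None: print("shift tool mm",(R.T@(TB+RB@np.array(goal)-p)*1000).round(1))
E
python3 - <<'E'
from h import *
rep([-.142,.023,.30])
c=capture("top"); print(onz(c,(550,205),.15),onz(c,(480,40),.2))
E
```

```text
t 0.3 tcp [ 0.2848 -0.6118  0.2059] box mm [-422.6 -660.2  205.9] f [ 0.2 -0.5 -0.8] w 0.0877
toolx [-0.  0. -1.] tool y in box deg 109.29 tilt box mrad [   -0.     0. -1000.]
shift tool mm [-93.8 552.2 490.5]
[ 0.66737454 -0.24466168  0.15      ] [ 0.94294983 -0.12247893  0.2       ]
```

```bash
python3 -m creep '{"jaw":[0.43,0.43,0.43,0.43,0.43,0.43,0.43,0.43,0.43,0.43],"translation":[[-0.047,0,0],[-0.047,0,0],[0,0.034,0.03],[0,0.034,0.03],[0,0.034,0.03],[0,0.034,0.03],[0,0.034,0.03],[0,0.034,0.03],[0,0.034,0.03],[0,0.034,0.03]],"roll":[0,0,0,0,0,0,0,0,0,0]}'
python3 -c "
from h import *
rep([-.142,.023,.30])"
```

```text
time_s: 1.35
tcp_pos: [0.3877, -0.2623, 0.3006]
eef_rot: [-34.0, 89.9, -9.1]
contact_force: [0.6, 0.8, -0.6]
gripper_width: 0.0252
t 1.35 tcp [ 0.3877 -0.2623  0.3006] box mm [-285.6 -322.6  300.6] f [ 0.6  0.8 -0.6] w 0.0252
toolx [ 0.001 -0.    -1.   ] tool y in box deg 109.28 tilt box mrad [    1.    -0. -1000.]
shift tool mm [  0.6 278.8 249.7]
```

```bash
python3 -m creep '{"jaw":[0.43,0.43,0.43,0.43,0.43,0.43,0.43,0.43,0.43,0.43],"translation":[[0,0.0348,0.0312],[0,0.0348,0.0312],[0,0.0348,0.0312],[0,0.0348,0.0312],[0,0.0348,0.0312],[0,0.0348,0.0312],[0,0.0348,0.0312],[0,0.0348,0.0312],[0,0,0],[0,0,0]],"roll":[0,0,0,0,0,0,0,0.112,0.112,0.113]}'
python3 - <<'E'
from h import *
rep([-.142,.023,.20])
c=capture("top"); crop(c,200,135,260,195,3,"pics/t3.png")
c=capture("side"); crop(c,180,80,260,260,2.3,"pics/s3.png")
E
```

```text
time_s: 2.35
tcp_pos: [0.4965, 0.0953, 0.2998]
eef_rot: [-160.5, 90.0, -155.0]
contact_force: [-0.1, -0.3, -0.4]
gripper_width: 0.025
t 2.35 tcp [0.4965 0.0953 0.2998] box mm [-142.    22.5  299.8] f [-0.1 -0.3 -0.4] w 0.025
toolx [-0.001 -0.    -1.   ] tool y in box deg 89.86 tilt box mrad [   -1.    -0. -1000.]
shift tool mm [99.8  0.6  0.1]
```

View pics/t3.png

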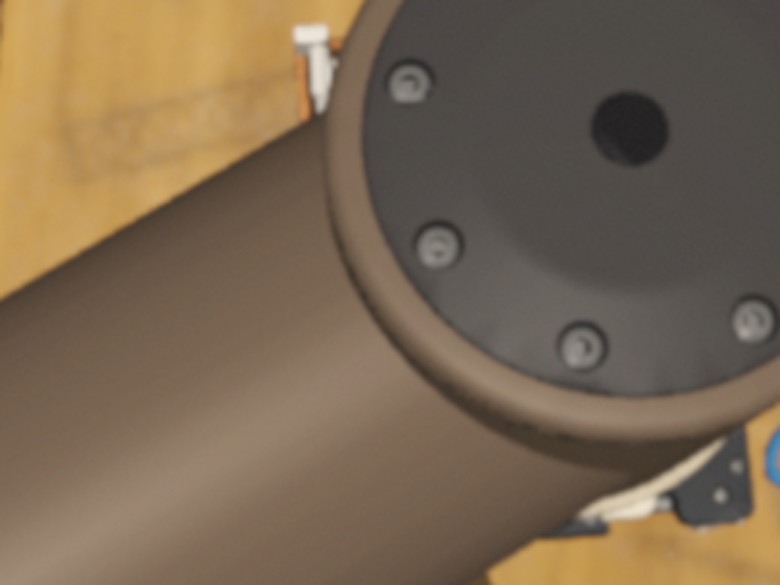

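View pics/s3.png

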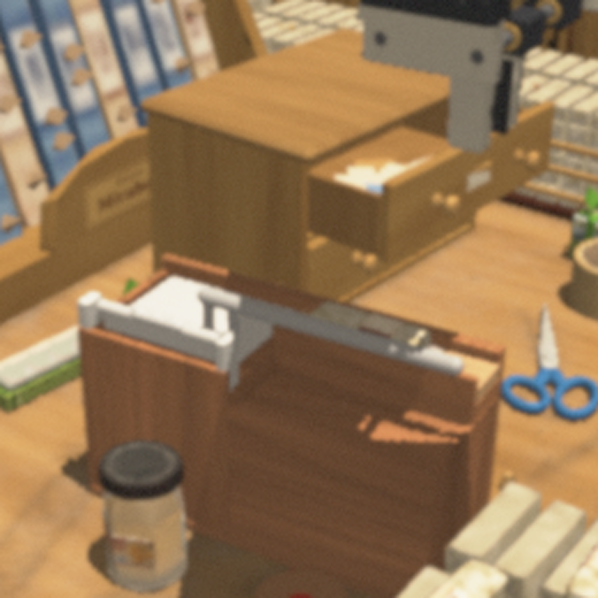

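The arm hides the work in the top view. The side view shows the fingers above the near end, so I'll lower to just above the push bar and check there.

```bash
python3 -m creep '{"jaw":[0.43,0.43,0.43,0.43,0.43,0.43,0.43,0.43,0.43,0.43],"translation":[[0.02,0,0],[0.02,0,0],[0.02,0,0],[0.02,0,0],[0.02,0,0],[0.008,0,0],[0,0,0],[0,0,0],[0,0,0],[0,0,0]],"roll":[0,0,0,0,0,0,0,0,0,0]}'
python3 - <<'E'
from h import *
rep([-.142,.023,.152])
s,R,p=st()
c=capture("side")
im=c["image"].copy()
pts=[]
for yy in (-33.5,-12.5,12.5,33.5):
    for zz in (-9.5,9.5): pts.append(p+R@np.array([0,yy,zz])/1000)
for q in proj(c,np.array(pts)): cv2.circle(im,tuple(np.round(q*16).astype(int)),12,(255,0,0),-1,cv2.LINE_AA,4)
bx=[(-.154,.046,.175),(.046,.046,.175),(-.155,.085,.118),(-.155,-.018,.145),(-.155,.018,.145),(-.155,.024,.155),(0,.024,.155),(-.155,-.03,.155)]
for q in proj(c,np.array([TB+RB@np.array(b) for b in bx])): cv2.circle(im,tuple(np.round(q*16).astype(int)),12,(0,255,0),-1,cv2.LINE_AA,4)
c["image"]=im; crop(c,260,170,150,120,5,"pics/s4.png")
E
```

```text
time_s: 3.45
tcp_pos: [0.4969, 0.0939, 0.1932]
eef_rot: [21.9, 89.9, 27.6]
contact_force: [0.5, -0.4, 0.0]
gripper_width: 0.0249
t 3.45 tcp [0.4969 0.0939 0.1932] box mm [-141.8   21.1  193.2] f [ 0.5 -0.4  0. ] w 0.0249
toolx [ 0.001  0.001 -1.   ] tool y in box deg 90.0 tilt box mrad [    1.     1. -1000.]
shift tool mm [41.2  1.9 -0.3]
```

View pics/s4.png

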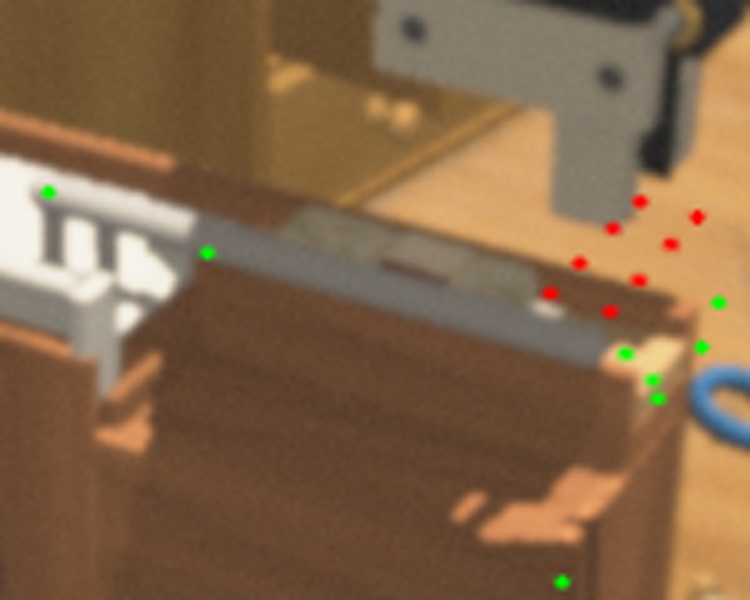

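The overlay disagrees with what I see. The tips appear about 16 px higher than the reported TCP predicts, so I'll find out why before touching anything.

```bash
python3 - <<'E'
from h import *
s,R,p=st()
c=capture("side"); crop(c,310,130,120,110,6,"pics/s5.png")
print(p, s["joints"])
t=capture("top"); crop(t,200,135,260,195,3,"pics/t5.png")
B=lambda x,y,z:p+R@np.array([x,y,z])
for n,q in [("tip",B(0,0,0)),("tipL",B(0,23,0)),("body+y",B(-.066,.0965,0)),("body-y",B(-.066,-.0965,0)),("b-y,+z",B(-.066,-.0965,.039)),("b-y,-z",B(-.066,-.0965,-.039))]:
    print(n,proj(c,q).round(1),proj(t,q).round(1))
E
```

```text
[0.49674948 0.09391948 0.19300666] [ 3.30057868e+01  4.98696973e+00 -2.15036301e+01  4.64647719e-03
 -6.34356166e+01 -1.17331072e+02]
tip [[384.8 220.4]] [[349.3 298.8]]
tipL [[655.8 -72.3]] [[5247017.1 -375450.1]]
body+y [[359.6 206.9]] [[282.5 298.8]]
body-y [[412.  157.9]] [[420.5 289.1]]
b-y,+z [[389.  152.7]] [[417.6 261.7]]
b-y,-z [[435.6 163.2]] [[423.3 317. ]]
```

View pics/s5.png

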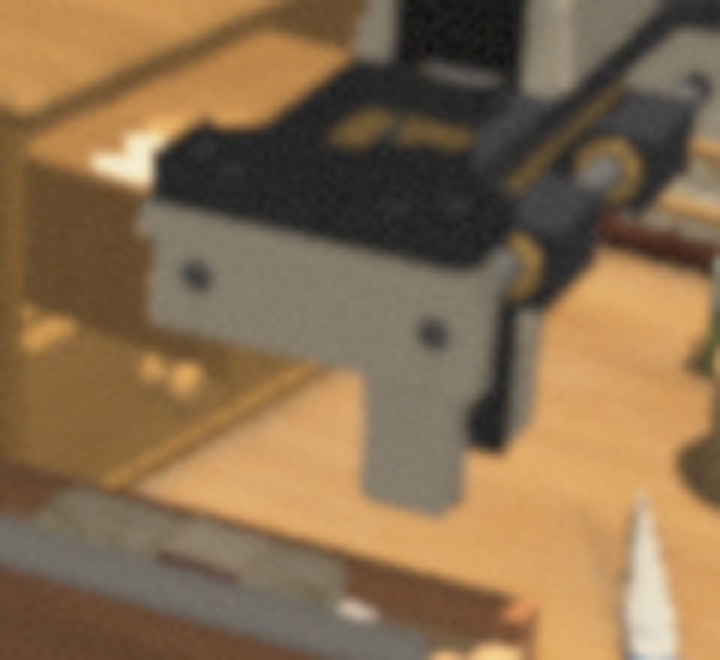

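View pics/t5.png

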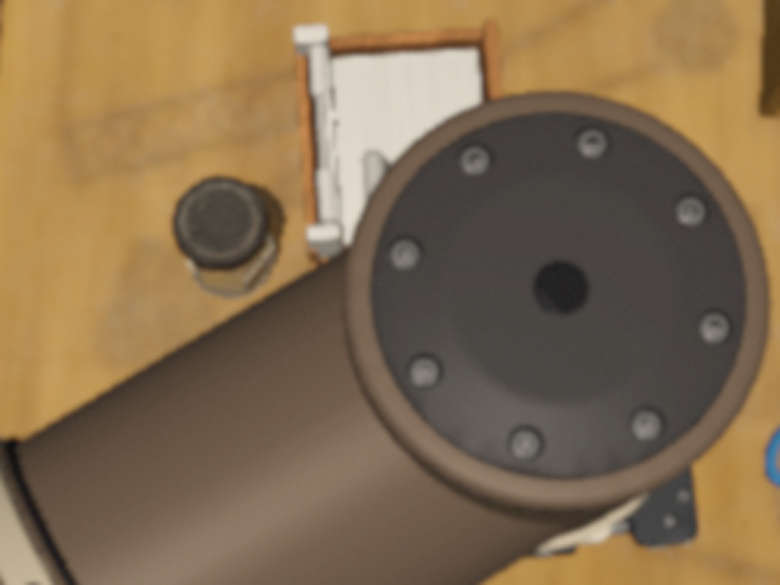

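The top view agrees with the horizontal TCP. In the side view the tips look about 24 mm higher than reported. I'll resolve the height by touch: the bar top must be at z = 0.181, so I'll descend slowly and watch the force.

```bash
python3 -m creep '{"jaw":[0.43,0.43,0.43,0.43,0.43,0.43,0.43,0.43,0.43,0.43],"translation":[[0.002,0.0017,0],[0.002,0,0],[0.002,0,0],[0.002,0,0],[0.002,0,0],[0.002,0,0],[0.002,0,0],[0.002,0,0],[0,0,0],[0,0,0]],"roll":[0,0,0,0,0,0,0,0,0,0]}'
python3 - <<'E'
from h import *
rep([-.142,.023,.152])
c=capture("side"); crop(c,260,140,150,120,5,"pics/s6.png")
E
```

```text
time_s: 4.6
tcp_pos: [0.4963, 0.0954, 0.1763]
eef_rot: [-94.2, 90.0, -88.6]
contact_force: [-0.1, 0.0, 0.0]
gripper_width: 0.0251
t 4.6 tcp [0.4963 0.0954 0.1763] box mm [-142.2   22.6  176.3] f [-0.1  0.   0. ] w 0.0251
toolx [ 0. -0. -1.] tool y in box deg 89.98 tilt box mrad [   -0.    -0. -1000.]
shift tool mm [24.3  0.4  0.2]
```

View pics/s6.png

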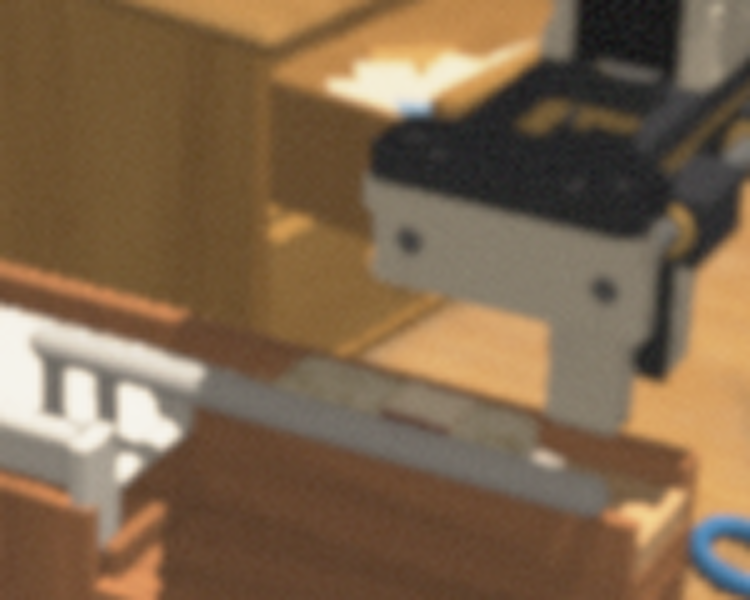

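There is still no contact at reported z = 0.176. The image shows a gap of about 19 mm to the bar, which fits the tips really being about 24 mm high. A further 24 mm is safe under either reading, since the tips would still be at least 7 mm above the ledge.

```bash
python3 -m creep '{"jaw":[0.43,0.43,0.43,0.43,0.43,0.43,0.43,0.43,0.43,0.43],"translation":[[0.003,0,0],[0.003,0,0],[0.003,0,0],[0.003,0,0],[0.003,0,0],[0.003,0,0],[0.003,0,0],[0.003,0,0],[0,0,0],[0,0,0]],"roll":[0,0,0,0,0,0,0,0,0,0]}'
python3 - <<'E'
from h import *
rep([-.142,.023,.152])
c=capture("side"); crop(c,260,140,150,120,5,"pics/s7.png")
E
```

```text
time_s: 5.65
tcp_pos: [0.4964, 0.0922, 0.1533]
eef_rot: [-96.5, 89.7, -90.8]
contact_force: [1.4, -14.5, 9.6]
gripper_width: 0.025
t 5.65 tcp [0.4964 0.0922 0.1533] box mm [-142.4   19.4  153.3] f [  1.4 -14.5   9.6] w 0.025
toolx [-0.    -0.005 -1.   ] tool y in box deg 89.99 tilt box mrad [   -1.    -5. -1000.]
shift tool mm [1.3 3.6 0.4]
```

View pics/s7.png

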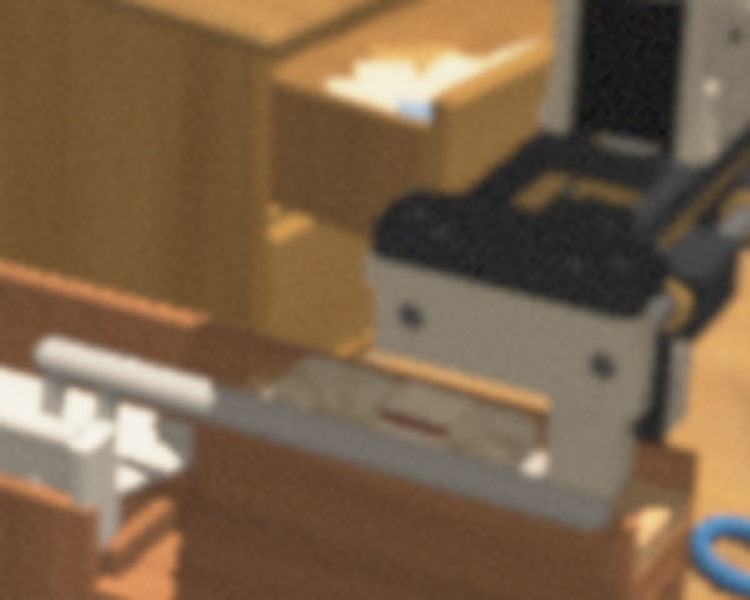

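Contact is oblique: −14.5 N in y and +9.6 N in z, with the bar only slightly depressed. The finger seems to be sliding off the bar's −y side. I'll look more closely before going on.

```bash
python3 - <<'E'
from h import *
rep()
s,R,p=st(); print("moment",s["moment"],"f",s["contact_force"])
c=capture("side"); crop(c,350,195,60,60,10,"pics/s8.png")
pts=[p+R@np.array([0,y,z])/1000 for y in(12.5,33.5) for z in (-9.5,9.5)]
print(proj(c,np.array(pts)).round(1).tolist())
E
```

```text
t 5.7 tcp [0.4964 0.0922 0.1533] box mm [-142.4   19.4  153.3] f [  0.8 -15.1   9.3] w 0.0246
toolx [-0.    -0.005 -1.   ] tool y in box deg 89.99 tilt box mrad [   -0.    -5. -1000.]
moment [-5.28275912 -0.27875008 -0.01790426] f [  0.81079868 -15.07457035   9.27608582]
[[386.1, 248.3], [374.5, 245.0], [380.5, 254.8], [368.8, 251.4]]
```

View pics/s8.png

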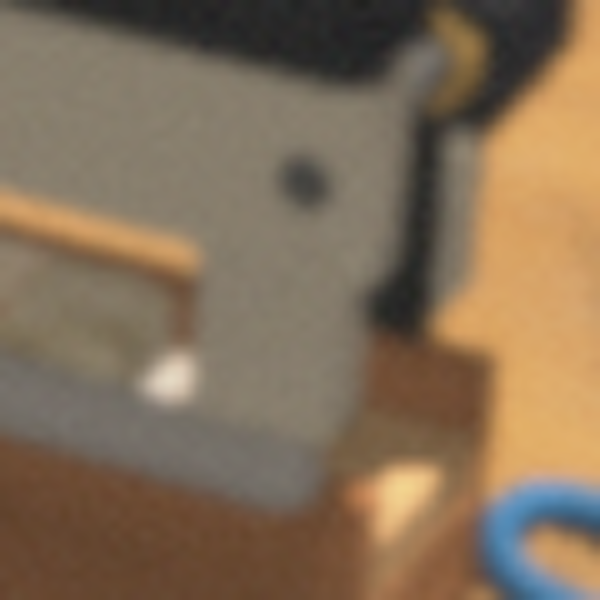

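The side view shows the left finger's tip behind the bar, on its −y side. Two readings explain this. The fingers at the tips are only about 10 mm thick, so 25 mm opening gives about 35 mm centre to centre. The true tip is also about 21 mm above the reported z. I'll back off, open to about 33 mm and retry.

```bash
python3 -m creep '{"jaw":[0.43,0.43,0.43,0.25,0.25,0.25,0.25,0.25,0.25,0.25],"translation":[[-0.01,0,0],[-0.01,0,0],[-0.01,0,0],[0,0,0],[0,0,0],[0,0,0],[0,0,0],[0,0,0],[0,0,0],[0,0,0]],"roll":[0,0,0,0,0,0,0,0,0,0]}'
python3 - <<'E'
from h import *
rep([-.142,.023,.160])
s,R,p=st(); print(s["moment"])
c=capture("side"); crop(c,310,130,120,110,6,"pics/s9.png")
for y in(16.5,26.5,-16.5,-26.5):print(y,proj(c,np.array([p+R@np.array([-21,y,z])/1000 for z in (-9.5,9.5)])).round(1).tolist(), (proj(c,np.array([p+R@np.array([-21,y,z])/1000 for z in (-9.5,9.5)]))*6-np.array([1860,780])).round().tolist())
E
```

```text
time_s: 6.75
tcp_pos: [0.4962, 0.0954, 0.1821]
eef_rot: [-154.7, 90.0, -149.1]
contact_force: [0.4, 0.1, -0.4]
gripper_width: 0.033
t 6.75 tcp [0.4962 0.0954 0.1821] box mm [-142.3   22.6  182.1] f [ 0.4  0.1 -0.4] w 0.033
toolx [-0. -0. -1.] tool y in box deg 89.98 tilt box mrad [   -0.    -0. -1000.]
shift tool mm [22.1  0.4  0.3]
[-0.02384665 -0.05642293  0.02636592]
16.5 [[386.7, 221.2], [374.7, 218.0]] [[460.0, 547.0], [388.0, 528.0]]
26.5 [[384.0, 224.1], [371.9, 220.8]] [[444.0, 565.0], [371.0, 545.0]]
-16.5 [[395.3, 212.0], [383.6, 208.9]] [[512.0, 492.0], [442.0, 474.0]]
-26.5 [[397.8, 209.3], [386.2, 206.3]] [[527.0, 476.0], [457.0, 458.0]]
```

View pics/s9.png

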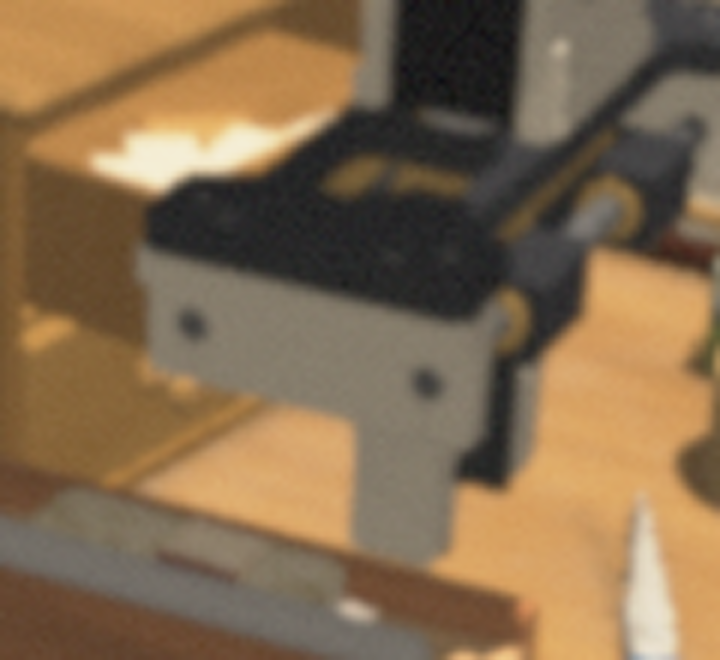

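With z_true = reported + 21 mm and 10 mm thick fingers, the predicted tip corners match the picture: outer corner (444,565) predicted, about (445,562) seen. Now press onto the bar.

```bash
python3 -m creep '{"jaw":[0.25,0.25,0.25,0.25,0.25,0.25,0.25,0.25,0.25,0.25],"translation":[[0.004,0.0005,0],[0.004,0,0],[0.004,0,0],[0.004,0,0],[0.004,0,0],[0.004,0,0],[0.004,0,0],[0.002,0,0],[0,0,0],[0,0,0]],"roll":[0,0,0,0,0,0,0,0,0,0]}'
python3 - <<'E'
from h import *
rep([-.142,.023,.131])
c=capture("side"); crop(c,260,140,150,120,5,"pics/s10.png")
E
```

```text
time_s: 7.8
tcp_pos: [0.4966, 0.0949, 0.1528]
eef_rot: [-71.1, 89.9, -65.4]
contact_force: [-0.1, -5.5, 6.5]
gripper_width: 0.0327
t 7.8 tcp [0.4966 0.0949 0.1528] box mm [-141.9   22.   152.8] f [-0.1 -5.5  6.5] w 0.0327
toolx [ 0.001 -0.002 -1.   ] tool y in box deg 89.99 tilt box mrad [    1.    -2. -1000.]
shift tool mm [21.8  1.  -0.1]
```

View pics/s10.png

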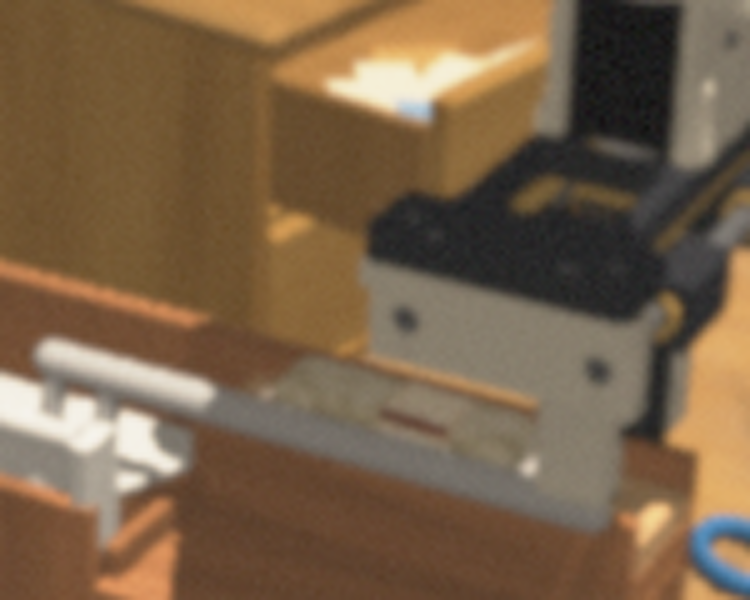

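The finger is now on top of the bar and pressing (6.5 N up), but 5.5 N sideways suggests it's near the edge. I'll lift a little, widen to 36 mm, shift 1 mm left and press again.

```bash
python3 -m creep '{"jaw":[0.25,0.18,0.18,0.18,0.18,0.18,0.18,0.18,0.18,0.18],"translation":[[-0.015,0,0],[0,0.001,0],[0,0,0],[0.005,0,0],[0.005,0,0],[0.005,0,0],[0.004,0,0],[0.003,0,0],[0.002,0,0],[0,0,0]],"roll":[0,0,0,0,0,0,0,0,0,0]}'
python3 - <<'E'
from h import *
rep([-.142,.023,.131])
c=capture("side"); crop(c,260,140,150,120,5,"pics/s11.png")
E
```

```text
time_s: 8.85
tcp_pos: [0.4959, 0.096, 0.1427]
eef_rot: [-121.5, 89.9, -115.9]
contact_force: [-0.8, -3.0, 4.3]
gripper_width: 0.036
t 8.85 tcp [0.4959 0.096  0.1427] box mm [-142.5   23.2  142.7] f [-0.8 -3.   4.3] w 0.036
toolx [-0.001 -0.002 -1.   ] tool y in box deg 89.97 tilt box mrad [   -1.    -1. -1000.]
shift tool mm [11.7 -0.2  0.5]
```

View pics/s11.png

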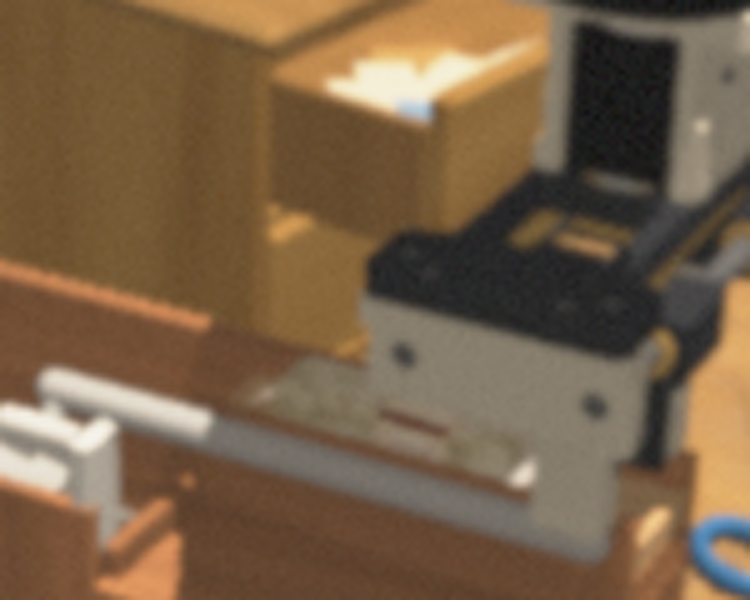

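The bar is going down and the flap is opening. Another 11 mm brings the tips to about 7 mm above the ledge.

```bash
python3 -m creep '{"jaw":[0.18,0.18,0.18,0.18,0.18,0.18,0.18,0.18,0.18,0.18],"translation":[[0.002,0,0],[0.002,0,0],[0.002,0,0],[0.002,0,0],[0.002,0,0],[0.0015,0,0],[0,0,0],[0,0,0],[0,0,0],[0,0,0]],"roll":[0,0,0,0,0,0,0,0,0,0]}'
python3 - <<'E'
from h import *
rep([-.142,.023,.131])
c=capture("side"); crop(c,230,140,180,120,4.4,"pics/s12.png")
E
```

```text
time_s: 9.9
tcp_pos: [0.496, 0.0973, 0.1317]
eef_rot: [90.6, 90.0, 96.3]
contact_force: [-1.5, -0.6, 5.4]
gripper_width: 0.036
t 9.9 tcp [0.496  0.0973 0.1317] box mm [-142.3   24.5  131.7] f [-1.5 -0.6  5.4] w 0.036
toolx [-0.  0. -1.] tool y in box deg 90.0 tilt box mrad [   -0.     0. -1000.]
shift tool mm [ 0.7 -1.5  0.3]
```

View pics/s12.png

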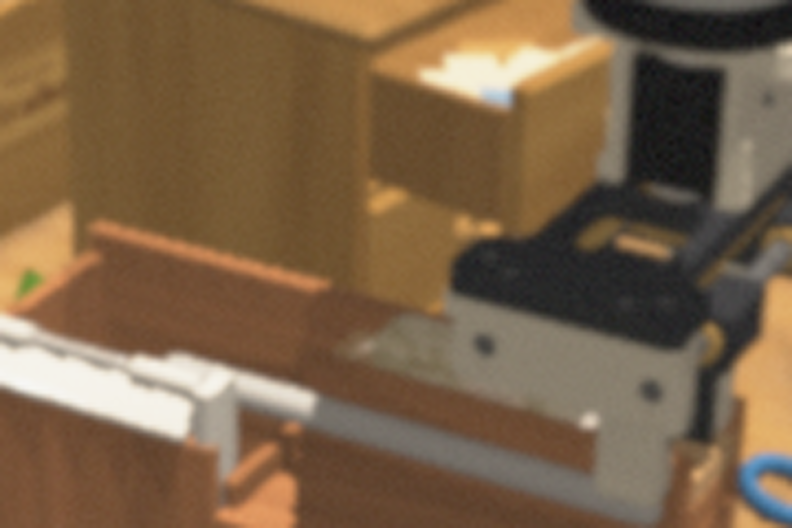

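The flap is fully open and the side force is gone. Now push along +x, which is tool +z.

```bash
python3 -m creep '{"jaw":[0.18,0.18,0.18,0.18,0.18,0.18,0.18,0.18,0.18,0.18],"translation":[[0,0,0.004],[0,0,0.006],[0,0,0.006],[0,0,0.006],[0,0,0.006],[0,0,0.006],[0,0,0.006],[0,0,0.006],[0,0,0.006],[0,0,0.004]],"roll":[0,0,0,0,0,0,0,0,0,0]}'
python3 - <<'E'
from h import *
rep([-.0,.0245,.131])
c=capture("side"); crop(c,230,140,180,120,4.4,"pics/s13.png")
E
```

```text
time_s: 10.95
tcp_pos: [0.5506, 0.1021, 0.131]
eef_rot: [-167.2, 89.8, -161.5]
contact_force: [-5.7, -2.2, 6.0]
gripper_width: 0.0361
t 10.95 tcp [0.5506 0.1021 0.131 ] box mm [-87.5  23.9 131. ] f [-5.7 -2.2  6. ] w 0.0361
toolx [-0.003 -0.001 -1.   ] tool y in box deg 89.98 tilt box mrad [   -3.    -1. -1000.]
shift tool mm [-0.2  0.7 87.5]
```

View pics/s13.png

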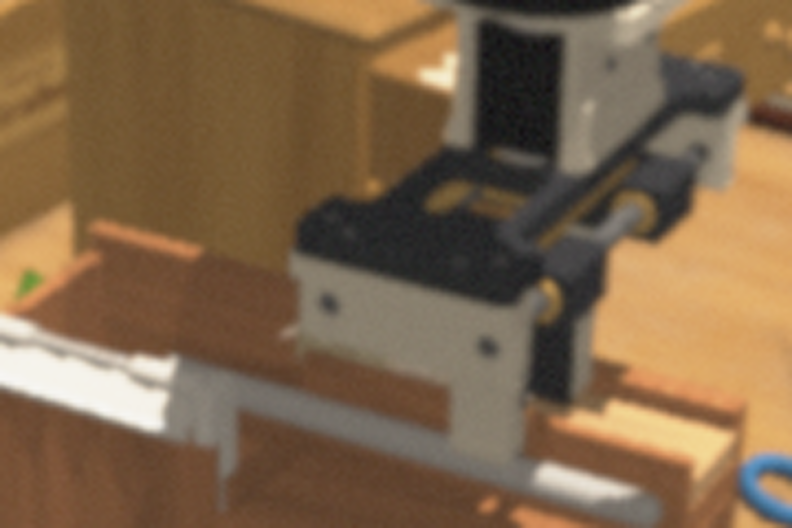

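The lane behind the finger is empty and the nougat's front is past the edge, at about (290,335). Continue.

```bash
python3 -m creep '{"jaw":[0.18,0.18,0.18,0.18,0.18,0.18,0.18,0.18,0.18,0.18],"translation":[[0,0,0.006],[0,0,0.006],[0,0,0.006],[0,0,0.006],[0,0,0.006],[0,0,0.006],[0,0,0.006],[0,0,0.006],[0,0,0.006],[0,0,0.004]],"roll":[0,0,0,0,0,0,0,0,0,0]}'
python3 - <<'E'
from h import *
rep([-.0,.0245,.131])
c=capture("side"); crop(c,230,140,180,120,4.4,"pics/s14.png")
E
```

```text
time_s: 12.0
tcp_pos: [0.6101, 0.1083, 0.1317]
eef_rot: [-167.8, 90.0, -162.2]
contact_force: [-3.8, -2.2, 4.0]
gripper_width: 0.0359
t 12.0 tcp [0.6101 0.1083 0.1317] box mm [-27.7  24.1 131.7] f [-3.8 -2.2  4. ] w 0.0359
toolx [-0. -0. -1.] tool y in box deg 89.98 tilt box mrad [   -0.    -0. -1000.]
shift tool mm [ 0.7  0.4 27.7]
```

View pics/s14.png

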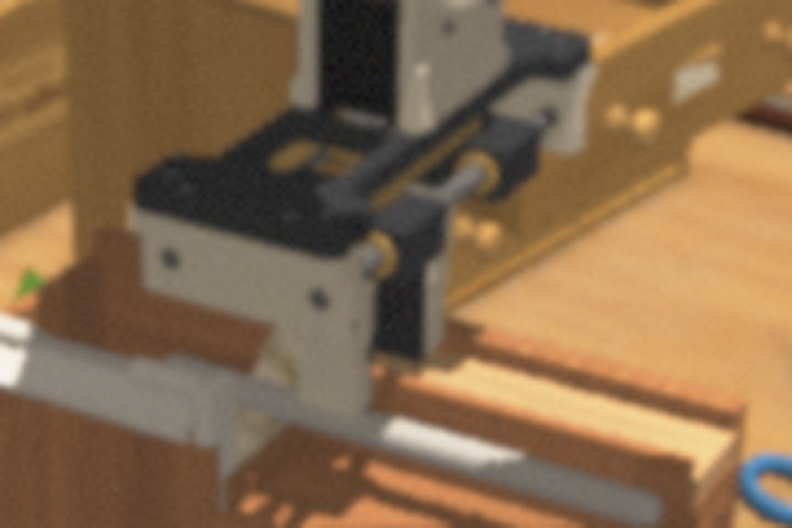

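The nougat is tipping into the opening, around (275,390). I'll push its tail off too.

```bash
python3 -m creep '{"jaw":[0.18,0.18,0.18,0.18,0.18,0.18,0.18,0.18,0.18,0.18],"translation":[[0,0,0.005],[0,0,0.005],[0,0,0.005],[0,0,0.005],[0,0,0.005],[0,0,0.005],[0,0,0.002],[0,0,0],[0,0,0],[0,0,0]],"roll":[0,0,0,0,0,0,0,0,0,0]}'
python3 - <<'E'
from h import *
rep([-.0,.0245,.131])
c=capture("side"); crop(c,190,140,180,120,4.4,"pics/s15.png")
c=capture("top"); crop(c,200,115,260,195,3,"pics/t15.png")
E
```

```text
time_s: 13.05
tcp_pos: [0.6421, 0.1114, 0.132]
eef_rot: [3.4, 89.9, 9.1]
contact_force: [-1.9, -2.6, 4.4]
gripper_width: 0.0364
t 13.05 tcp [0.6421 0.1114 0.132 ] box mm [  4.5  24.1 132. ] f [-1.9 -2.6  4.4] w 0.0364
toolx [ 0.001  0.    -1.   ] tool y in box deg 89.99 tilt box mrad [    1.     0. -1000.]
shift tool mm [ 1.   0.4 -4.5]
```

View pics/s15.png

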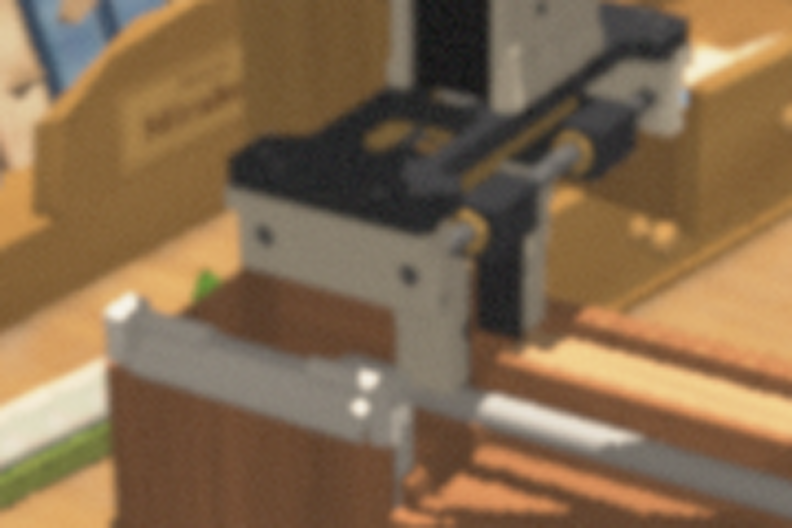

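View pics/t15.png

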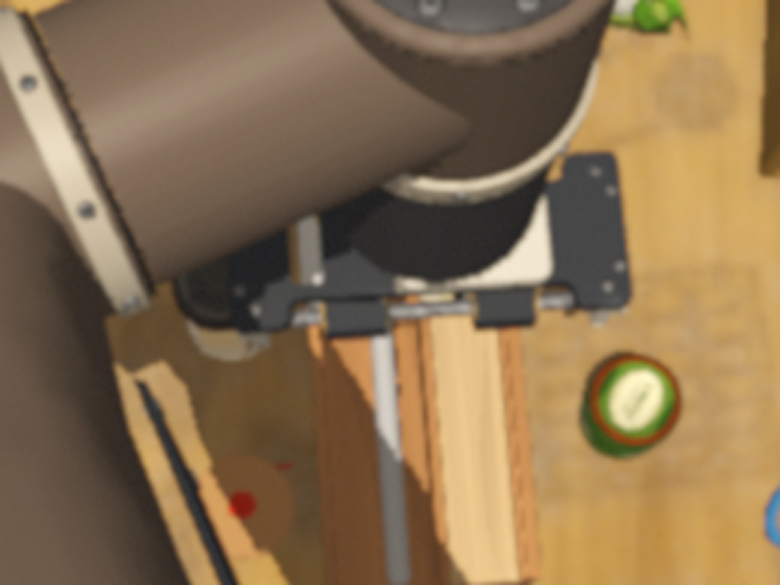

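The lane is empty and the nougat has gone down the opening. Raise slowly so the flap closes gently.

```bash
python3 -m creep '{"jaw":[0.18,0.18,0.18,0.18,0.18,0.18,0.18,0.18,0.18,0.18],"translation":[[-0.004,0,0],[-0.004,0,0],[-0.004,0,0],[-0.004,0,0],[-0.004,0,0],[-0.004,0,0],[-0.005,0,0],[-0.007,0,0],[-0.015,0,0],[-0.02,0,0]],"roll":[0,0,0,0,0,0,0,0,0,0]}'
python3 - <<'E'
from h import *
rep([-.0,.0245,.131])
c=capture("side"); crop(c,190,140,220,160,3.6,"pics/s16.png")
E
```

```text
time_s: 14.15
tcp_pos: [0.6406, 0.1109, 0.2024]
eef_rot: [-164.6, 89.8, -159.0]
contact_force: [0.1, 1.0, -0.6]
gripper_width: 0.0359
t 14.15 tcp [0.6406 0.1109 0.2024] box mm [  2.9  23.7 202.4] f [ 0.1  1.  -0.6] w 0.0359
toolx [-0.002 -0.001 -1.   ] tool y in box deg 89.97 tilt box mrad [   -3.    -1. -1000.]
shift tool mm [71.4  0.8 -2.7]
```

View pics/s16.png

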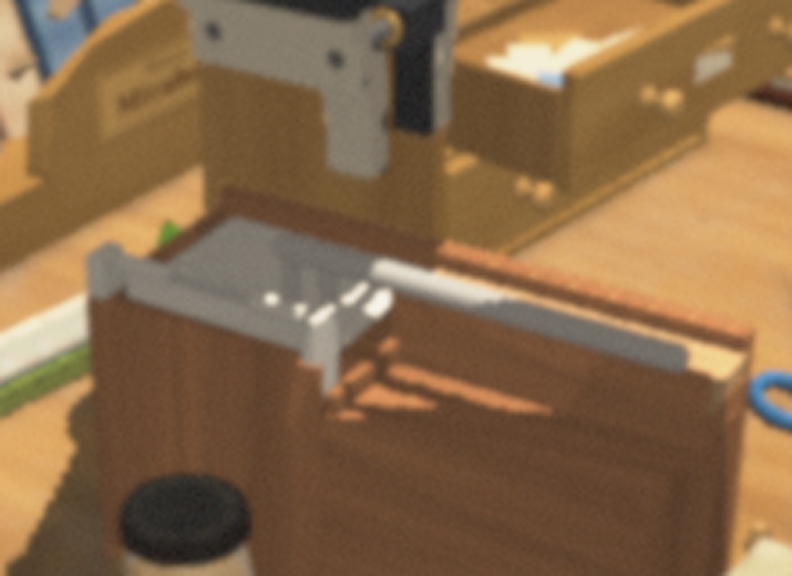

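The flap is closed and nothing is left on the lane or flap. I'll raise the arm clear and take a final top view.

```bash
python3 -m creep '{"jaw":[0.18,0.18,0.18,0.18,0.18,0.18,0.18,0.18,0.18,0.18],"translation":[[-0.04,0,0],[-0.04,0,0],[-0.02,0,-0.02],[0,-0.03,-0.03],[0,-0.03,-0.03],[0,-0.03,-0.03],[0,-0.03,-0.03],[0,-0.03,-0.03],[0,-0.03,-0.01],[0,-0.03,0]],"roll":[0,0,0,0,0,0,0,0,0,0]}'
python3 - <<'E'
from h import *
rep()
c=capture("top"); crop(c,180,60,290,270,2.2,"pics/t17.png")
c=capture("side"); crop(c,100,140,330,240,2.2,"pics/s17.png")
E
```

```text
time_s: 15.2
tcp_pos: [0.4813, -0.1167, 0.3041]
eef_rot: [4.1, 89.9, 9.8]
contact_force: [0.2, 0.6, 0.2]
gripper_width: 0.0359
t 15.2 tcp [ 0.4813 -0.1167  0.3041] box mm [-178.1 -187.   304.1] f [0.2 0.6 0.2] w 0.0359
toolx [ 0.002  0.    -1.   ] tool y in box deg 90.0 tilt box mrad [    2.     0. -1000.]
```

View pics/t17.png

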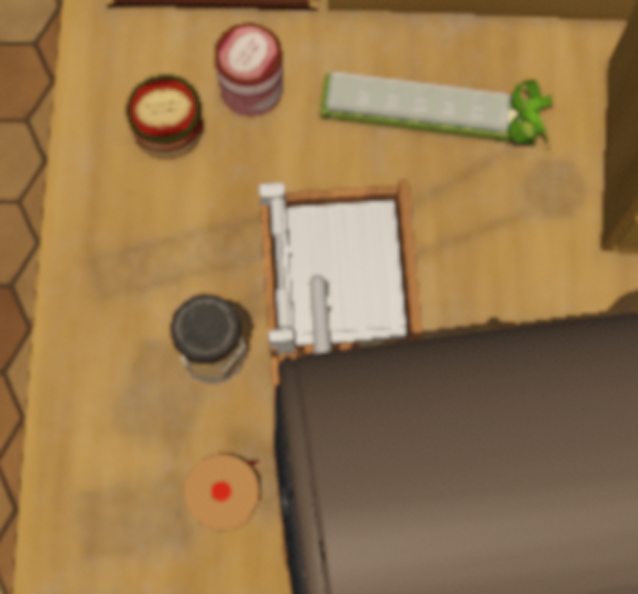

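View pics/s17.png

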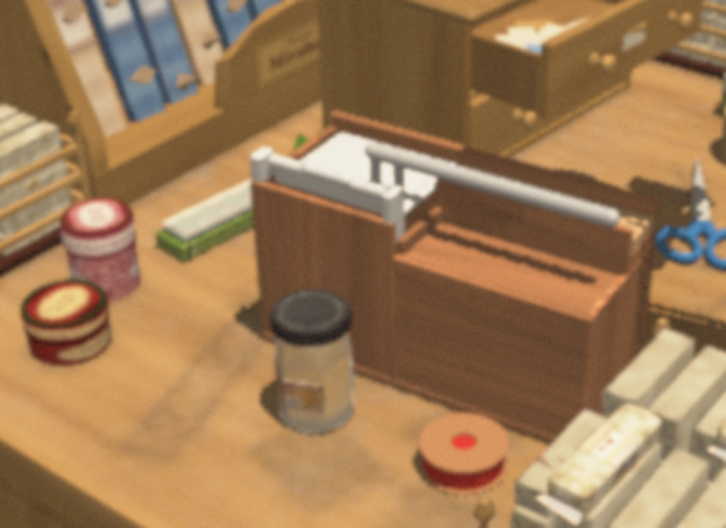

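The flap is closed and empty, the lane is empty, and the jar and spool are at their starting pixels. The tin was at (411,247) in the last view that showed it, against (410,248) at the start.

```bash
python3 -c "
from plant import *
print(close_job())"
```

```text
the job is handed in; nothing more can be done
None
```

The nougat is in the returns box and the flap has closed. I handed the job in at about 15 s.

I held the push bar down with the left finger (about 4–6 N) and pushed the nougat along the ledge with the right. I then raised slowly so the flap closed gently and moved the arm clear.

**Last checks:**
- **Flap and lane:** the flap is level and closed. Nothing is on it, and the ledge was empty.
- **Nougat:** I saw it tip into the open flap and it is no longer visible outside. The closed flap means I could not see it lying inside the box.
- **Jar, spool and tin:** the jar and spool are where they started. The tin was hidden by the arm in the final picture, but was unmoved (within about 1 px) in the last view of it, taken while the bar was still held down.
- **Forces:** the tool was touching nothing at the end.

**What disagreed:**
- **Fingertip height:** the side camera and first contact both put the real fingertips about 21 mm higher than the reported TCP. The fingers also looked only about 10 mm thick, not the 21 mm I had inferred.
- **First press:** because of this, the first press slipped onto the side of the bar at about 15 N sideways. I backed off, widened the opening and pressed again. The nougat had not been touched.
- **Side view of the box:** the two cameras disagreed by up to about 10 mm on box points. I worked from the top-view fit, which agreed to about 2.5 mm.

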